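# Wedge a fan casing off its weld fixture and hold it for tacking

## Robot

A 6-joint arm with a two-finger parallel gripper is mounted at the origin on the work surface. World frame = base frame: x ahead of the robot, y to its left, z up, the work surface at z = 0. Lengths are in mm, angles in rad, forces in N, time in s.
With the tool pointing down it reaches from about 300 to 775 mm from the base axis. Payload 14.6 kg.
Tool frame: the origin (TCP) lies between the finger pads; the fingertips stand 19 mm ahead of it and the grasp point (between the pads) is the TCP; x points along the fingers, y is the direction in which the jaws open and shut, and the axes are right-handed (so a half turn about x gives the same grasp; the last joint's range is limited). The gripper opens to 94 mm and grips with 3 to 60 N. Pads are 16 mm wide; open, the fingers measure 119 mm over their backs; the gripper's body (75 mm by 177 mm) begins 78 mm behind the grasp point.
Start: joints at [1.069, 0.3, 1.521, -0, 1.321, -0.067], TCP at [231.672, 498.816, 224.446] pointing down, gripper open.
Joint ranges: [-3.03, 3.03], [-0.79, 2.21], [0.23, 2.52], [-1.04, 4.18], [0, 3.07], [-2.55, 2.55]. Speed limits (rad/s): [2.22, 2.22, 2.57, 3.14, 3.14, 3.14].

## Interface

Orientations are given as [roll, pitch, yaw] about the fixed x, y, z axes, in that order (R = Rz(yaw) Ry(pitch) Rx(roll)).
In Python, from cell import manip gives the robot as it stands.
- The arm moves only by the tool jog_arm, never from a script. Its argument "series" is one flat list of numbers, 7 for each row, row after row: the turn, a rotation vector about the world's x, y, z in rad, then the shift along the world's x, y, z in m, then the opening, from -1 (shut) to 1 (fully open). A call has 1 to 20 rows; each row is the pose to reach, as a shift and turn from the pose commanded when the call began; what a row does not reach only later rows make up. A row lasts 1/8 s, in which the tool goes at most 62.5 mm and 10.7 degrees, less where a joint would pass 70% of its speed; a pose out of reach is approached as far as the arm can. A call with a gripper value outside its range is refused whole. The fingers move at their own pace and stop on an object; "squeeze" is the grip in N (left out, the last holds). Time passes only in rows, so rows that repeat a pose let the fingers close. It gives the time, the measured TCP pose, the force and the opening at its end, in the units of the state.
- manip.read_state(): the state, without advancing time (a new reading comes with each control period).
- manip.camera(name): name is "scene" or "side" or "wrist"; returns a dict with "color" (400x640x3 uint8, blue, green, red), "range_z" (400x640 float32, mm along the optical axis (not along the pixel's ray), 0 where there is no reading), "fx", "fy", "cx", "cy" (pixels), "pose" (4x4, takes a point from camera to world coordinates); the wrist camera has in their place "mount" (4x4, takes a point from camera to tool coordinates, whose origin is the TCP and whose axes are the tool frame's). Camera axes: x right, y down, z forward; pixel columns grow to the right and rows downward; lengths in mm; the calibration is good to about 2 mm. A picture is of the moment at which its call begins: read the wrist's pose just before it.
- manip.sign_off(): hands the job in, once; it reports no verdict.
The state is a dict: "clock": time; "joints": joint angles; "qd": joint speeds; "effort": joint torques, N m; "eef_pos": TCP position; "eef_rot": TCP orientation; "wrist_force": force on the tool from outside, world axes, zero at the start; "moment": the same for the moment, N m; "finger_gap": finger opening in mm.
Only numpy, scipy, OpenCV 4.12 (cv2) and the standard library are available. Lean on these libraries where they do the work, as an engineer would, in place of code of your own. Each camera call takes 0.05 s, during which the arm holds its last target.

## Task

The fan casing stands on its base flange in the weld fixture. Pick up the brass wedge, lay it flat on the fixture plate and gently slide its thin end under the lip of the casing's outlet until the outlet side of the casing just lifts off the base flange, opening a root gap of about 2 mm there; do not ram it, push the casing off its seat, touch the casing with the gripper or knock the other things about. Finish while still holding the wedge in place for the tack weld: do not let go.

Things in the scene. Friction and masses are not known exactly. Their poses are not given: they have to be found in the camera images.
- fixture: Fixed weld fixture: bright steel plate 370 x 180 x 12 mm on the bench, and bolted on it a grey square base flange 130 x 130 x 8 mm (its top 20 mm above the bench). Origin on the bench below the flange's middle; x along the plate to the end left free for the wedge: plate x -90 to +280, y -90 to +90 mm. Two dowels (12 mm thick, to z = 42 mm) at x = -48, y = +-40 mm back up the casing.
- seat (a point): Point on the base flange's top (20 mm above the bench, 8 mm above the plate) at the middle of the casing's seat; axes as the fixture's.
- casing: Loose grey thin-walled round fan casing, 0.7 to 1.1 kg, standing on the base flange, not yet welded to it. Origin at the middle of its underside, z up; 112 mm across, 49 mm high. A square outlet duct 42 mm wide points along its +x, over the edge of the base flange, and ends in a lip (end flange). Raised at the lip, it rocks about the far side of its foot.
- casing_lip (a point): Lower outer edge of the outlet lip, middle of its width: 128 mm from the casing's origin along its +x, 9 mm above the plate while seated. The lip is 54 mm wide, 6 mm thick, its top 52 mm above the plate; the duct behind it is 13 mm above the plate. The wedge goes under it along the casing's -x; the edge of the base flange lies 63 mm behind the lip's face.
- casing_rim (a point): Lower edge of the casing at the outlet side (56 mm from its origin along its +x), where the root gap opens; level with the base flange's top while seated. The gap here is about 0.6 times the lift at the lip.
- casing_heel (a point): Lower edge of the casing at the far side (56 mm from its origin along its -x), which stays down on the base flange.
- wedge: Loose brass fit-up wedge 145 mm long, 25 mm wide, 0.34 to 0.62 kg, flat on the bench (in one of two places; the small aluminium block has the other). Origin on the underside below the middle of the tail block; x towards the thin tip, z up. Tail block: x -25 to +25 mm, 22 mm high; then the top slopes straight down to 3 mm at the tip, x = +120 mm. Balances at x = +31 mm.
- wedge_tip (a point): Middle of the wedge's thin end, on the underside, 120 mm from the wedge's origin. Height at d from the tip is 3 mm + d/5: it meets the seated lip with the tip 30 mm beyond the lip's outer face; a further 17 mm opens a root gap of about 2 mm. It slides on the plate at 2 to 5 N, lifting takes 6 to 14 N in all; it does not slip back.
- block_a: Loose aluminium set-up block 60 x 40 x 40 mm; origin under its middle. Leave alone.
- block_b: Loose aluminium set-up block 75 x 50 x 50 mm; origin under its middle. Leave alone.
- hammer: Hammer lying on the bench, wooden handle. Leave alone.
- wire_brush: Wire brush with a wooden handle, 260 mm long. Leave alone.
- tin: Round yellow tin with a white lid, 75 mm across, 54 mm tall; origin under its middle. Leave alone.
- magnet: Red welding magnet, wedge-shaped in plan, 80 x 70 x 22 mm. Leave alone.
- can: White plastic bottle with a blue band, 60 mm across, 150 mm tall; origin under its middle. Leave alone.
There are look-alikes about, which are no part of the job. Several things have the shape of the wedge; the one meant has the colours described above.

How it is judged (in metres and radians):
On the way:
1. the wedge lies flat on the fixture plate with its tip under the outlet lip while the casing is still down on the base flange (z of wedge in the frame of fixture below 0.014 m and angle between wedge's own z axis and vertical below 0.06 rad and y of wedge_tip in the frame of casing between -0.022 and 0.022 m and x of wedge_tip in the frame of casing between 0.06 and 0.125 m and z of casing_rim in the frame of seat below 0.0005 m), for 0.1 s.
At the end, for the whole second after the job is handed in: Wedge flat on the plate (2 mm, 3 deg), under the outlet within 22 mm of its middle, bearing the casing; root gap at the outlet side 0.8 to 3.5 mm, far side down, casing within 6 mm of its seat and untouched by the robot; all still, fingers still on the wedge (over 1 N) (z of wedge in the frame of fixture below 0.014 m and angle between wedge's own z axis and vertical below 0.06 rad and y of wedge_tip in the frame of casing between -0.022 and 0.022 m and z of casing_rim in the frame of seat between 0.0008 and 0.0035 m and z of casing_heel in the frame of seat below 0.0015 m and horizontal distance between casing and seat below 0.006 m and x of wedge_tip in the frame of casing below 0.11 m and contact force between wedge and casing above 0.5 N and contact force between wedge and fixture above 0.5 N and contact force between the fingers and wedge above 1 N and contact force between each of the arm, the fingers and casing below 0.3 N and linear speed of each of casing, wedge below 0.01 m/s); the arm keeps its last pose, push and grip.
It fails at once if the wedge is rammed against the casing (over 12 N between them) (contact force between wedge and casing above 12 N).
It fails at once if the robot touches the casing (contact force between any of the arm, the fingers and casing above 2 N).
It fails at once if the casing is pushed off its seat (over 12 mm) or tipped (over 5 degrees) (horizontal distance between casing and seat above 0.012 m or angle between casing's own z axis and vertical above 0.09 rad).
It fails at once if a bystander is knocked about (moved over 30 mm) (distance of any of block_a, block_b, hammer, wire_brush, tin, magnet, can from where it was at the start of the episode above 0.03 m).
It also fails if it takes over 43 s, if anything falls off the work surface, if the arm or the gripper's body presses on something with over 40 N, if the wrist force passes 120 N, or if a joint passes its speed limit or range.

## Working session

There is one attempt and no reset: what is moved stays moved. The work goes in short steps, Python scripts to look and compute and a tool call to move; the robot and the scene stay as the last step left them, time stands still between calls to the robot, and variables do not carry over. Pictures are saved under pics/ and viewed, and the job is handed in when it is done.

Besides the shell and the picture viewer there is one more tool, called after "Request:" by a JSON object that holds its "api" and its "payload". jog_arm: Moves the arm, as the interface text tells. Its arguments: {"type":"object","properties":{"series":{"type":"array","items":{"type":"number"}},"squeeze":{"type":"number"}},"required":["series"]}

```bash
mkdir -p pics; ls
cat > h.py <<'E'
import numpy as np, cv2
from cell import manip
from scipy.spatial.transform import Rotation as R
def wpts(c,pose=None):
    P=c["pose"] if pose is None else pose
    z=c["range_z"]; v,u=np.mgrid[0:z.shape[0],0:z.shape[1]]
    X=np.stack([(u-c["cx"])/c["fx"]*z,(v-c["cy"])/c["fy"]*z,z],-1)
    return X@P[:3,:3].T+P[:3,3]
def ray(c,u,v,zp,pose=None):
    P=c["pose"] if pose is None else pose
    d=P[:3,:3]@np.array([(u-c["cx"])/c["fx"],(v-c["cy"])/c["fy"],1]);o=P[:3,3]
    return o+d*(zp-o[2])/d[2]
def wpose(s,c):
    T=np.eye(4);T[:3,:3]=R.from_euler('xyz',s["eef_rot"]).as_matrix();T[:3,3]=s["eef_pos"]
    return T@c["mount"]
E
python3 - <<'E'
from h import *
import pickle
s=manip.read_state();print(s)
for n in("scene","side","wrist"):
    s=manip.read_state();c=manip.camera(n);c["s"]=s;pickle.dump(c,open(n+".pkl","wb"));cv2.imwrite(f"pics/{n}0.png",c["color"])
    if n!="wrist":print(c["pose"],c["fx"])
E
```

```text
pics
{'clock': 0.0, 'joints': array([ 1.06941724e+00,  3.00461640e-01,  1.52161670e+00,  1.90125420e-05,
        1.32072444e+00, -6.66037791e-02]), 'qd': array([-0.00014307, -0.00051682,  0.00231751, -0.00119709, -0.00030216,
        0.00133518]), 'effort': array([-3.68565870e-04, -5.31791461e+01, -3.52743351e+01,  7.09034060e-02,
        2.42679776e-02, -1.20645532e-04]), 'eef_pos': array([231.53807969, 498.60074184, 223.87644688]), 'eef_rot': array([-1.65261663,  1.56958605, -2.08739665]), 'wrist_force': array([ 0.17904423, -0.02315405,  0.15371035]), 'moment': array([-0.00445272, -0.00309985,  0.02604905]), 'finger_gap': 93.77812930932605}
[[-7.38227957e-01  5.65952168e-01 -3.67039000e-01  1.01004704e+03]
 [ 6.74542051e-01  6.22221180e-01 -3.97283054e-01  5.45505273e+02]
 [ 3.53623408e-03 -5.40868697e-01 -8.41099606e-01  1.11626178e+03]
 [ 0.00000000e+00  0.00000000e+00  0.00000000e+00  1.00000000e+00]] 436.63724219791953
[[ 9.81388801e-01 -1.26441450e-01  1.44528822e-01  3.61900176e+02]
 [-1.92023410e-01 -6.39338126e-01  7.44562805e-01 -8.74193257e+02]
 [-1.74081459e-03 -7.58458516e-01 -6.51718996e-01  8.53187219e+02]
 [ 0.00000000e+00  0.00000000e+00  0.00000000e+00  1.00000000e+00]] 440.48716902077365
```

View pics/scene0.png

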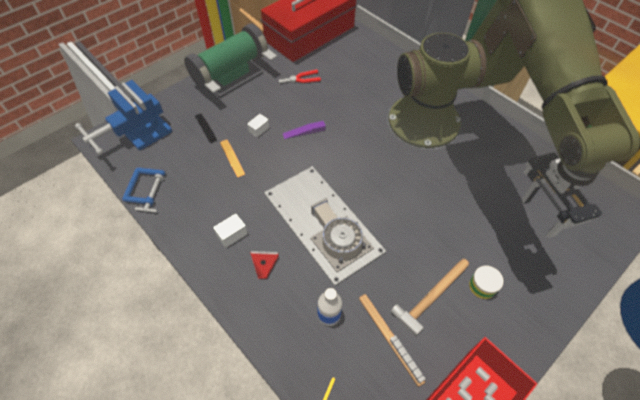

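View pics/side0.png

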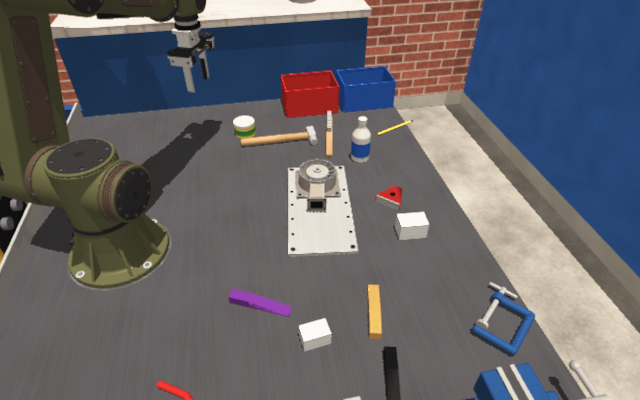

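View pics/wrist0.png

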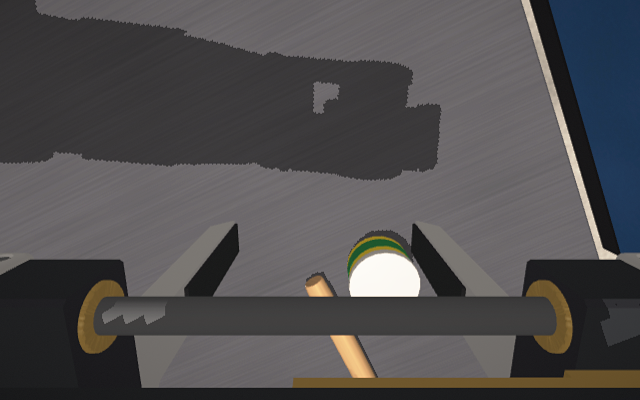

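Wedge-shaped candidates in the side view: purple (260,303), orange-yellow (374,311) and black (391,373). Orange-yellow fits "brass". I'll confirm it in an enlarged crop and measure.

Run:
```python
from h import *
import pickle
a=pickle.load(open("side.pkl","rb"));b=pickle.load(open("scene.pkl","rb"))
crop=cv2.resize(a["color"][270:400,200:440],None,fx=3,fy=3,interpolation=cv2.INTER_CUBIC)
crop2=cv2.resize(b["color"][105:185,180:340],None,fx=3,fy=3,interpolation=cv2.INTER_CUBIC)
cv2.imwrite("pics/cropA.png",crop);cv2.imwrite("pics/cropB.png",crop2)
cv2.imwrite("pics/cropC.png",cv2.resize(a["color"][150:260,270:370],None,fx=5,fy=5,interpolation=cv2.INTER_CUBIC))
for n,c,(r0,r1,c0,c1) in(("side",a,(270,345,350,400)),("scene",b,(130,185,205,255))):
    W=wpts(c);hsv=cv2.cvtColor(c["color"],cv2.COLOR_BGR2HSV)
    m=cv2.inRange(hsv,(10,100,80),(32,255,255));mm=np.zeros_like(m);mm[r0:r1,c0:c1]=m[r0:r1,c0:c1]
    P=W[(mm>0)&(c["range_z"]>0)]
    print(n,len(P),P.min(0),P.max(0))
    xy=P[:,:2];mu=xy.mean(0);w,v=np.linalg.eigh(np.cov((xy-mu).T));d=v[:,1]
    t=(xy-mu)@d
    print(mu,d,np.degrees(np.arctan2(d[1],d[0])),t.min(),t.max())
    for q in np.linspace(t.min(),t.max(),8):
        k=abs(t-q)<8;print(round(q),k.sum(),P[k].mean(0).round(1),np.percentile(P[k,2],90).round(1))
    # plate
    w=W[...,:];mk=(W[...,2]>8)&(W[...,2]<16)&(W[...,0]>300)&(W[...,0]<800)&(abs(W[...,1])<250)&(c["color"].min(-1)>110)
    k,l,st,ce=cv2.connectedComponentsWithStats(mk.astype(np.uint8)); i=1+np.argmax(st[1:,4]);Q=W[l==i]
    print("plate",len(Q),cv2.minAreaRect(Q[:,:2].astype(np.float32)),Q[:,2].mean())
```

```text
side 663 [ 567.58010405 -382.45573304   -3.87403731] [ 630.93990016 -231.53496907   25.41005315]
[ 595.72520995 -320.59991301] [0.26520954 0.9641908 ] 74.62059594563664 -62.3076721621852 89.75194845387304
-62 98 [ 579.3 -377.7   15.3] 23.3
-41 83 [ 585.  -360.    20.7] 23.9
-19 80 [ 591.1 -338.8   20.5] 23.5
3 54 [ 596.4 -317.6   18.1] 21.2
25 62 [ 602.4 -296.7   13.1] 16.7
46 58 [ 607.1 -275.8    9.9] 12.4
68 59 [ 614.3 -254.8    5.6] 8.1
90 17 [ 616.8 -238.1    1.6] 3.9
plate 3770 ((543.627685546875, 62.34461975097656), (375.27020263671875, 178.71278381347656), 82.08057403564453) 12.074815003570649
scene 355 [ 561.34987039 -400.204927     -5.01717812] [ 627.48250098 -233.58198502   29.60025859]
[ 598.25889151 -305.47356327] [0.25901312 0.9658738 ] 74.98848798430045 -96.99674724349786 73.36834838519185
-97 4 [ 572.  -398.5    0.8] 1.7
-73 21 [ 579.8 -374.    19.4] 24.7
-48 37 [ 585.1 -352.3   19.6] 25.2
-24 37 [ 592.8 -328.1   18.9] 25.0
0 44 [ 598.4 -305.2   15.4] 20.5
25 42 [ 605.6 -282.3   11.5] 16.6
49 41 [ 610.8 -257.9    6.9] 10.5
73 16 [ 615.5 -238.6    4.8] 7.2
plate 3825 ((542.1229858398438, 63.709259033203125), (372.7012023925781, 182.2291717529297), 82.2137680053711) 12.313835993144547
```

View pics/cropA.png

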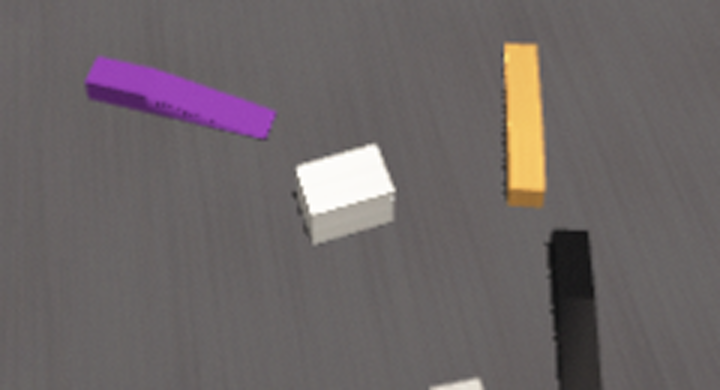

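View pics/cropC.png

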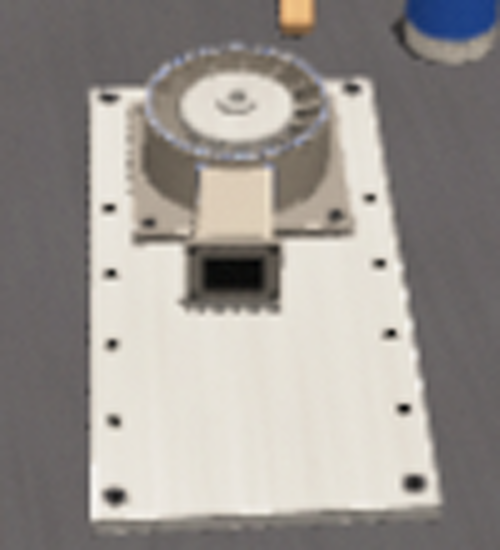

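Run:
```python
from h import *
import pickle
s=manip.read_state();M=R.from_euler('xyz',s["eef_rot"]).as_matrix();print(M.round(3))
ty=np.degrees(np.arctan2(M[1,1],M[0,1]));print("tool y yaw",ty, "need",75-90,75+90)
c=pickle.load(open("wrist.pkl","rb"));print(c["mount"].round(3))
a=pickle.load(open("side.pkl","rb"));b=pickle.load(open("scene.pkl","rb"))
for c in(a,b):
    W=wpts(c);P=W[(c["range_z"]>0)]
    P=P[(P[:,0]>250)&(P[:,0]<900)&(abs(P[:,1])<600)&(P[:,2]>7)&(P[:,2]<220)]
    g=((P[:,:2]-[250,-600])/5).astype(int);im=np.zeros((240,130),np.uint8);im[g[:,1],g[:,0]]=1
    n,l,st,ce=cv2.connectedComponentsWithStats(im)
    for i in range(1,n):
        if st[i,4]>12:
            k=l[g[:,1],g[:,0]]==i;print((ce[i]*5+[250,-600]).round(),st[i,2:4]*5,"h",np.percentile(P[k,2],98).round())
    print()
```

```text
[[-0.     0.421  0.907]
 [-0.001  0.907 -0.421]
 [-1.    -0.001 -0.   ]]
tool y yaw 65.08712269915209 need -15 165
[[   0.      -0.236    0.972 -160.388]
 [   1.      -0.      -0.      -0.961]
 [   0.       0.972    0.236  -68.707]
 [   0.       0.       0.       1.   ]]
[ 710. -583.] [45 40] h 159.0
[ 762. -582.] [40 40] h 158.0
[ 585. -469.] [ 55 115] h 24.0
[ 847. -412.] [115 155] h 25.0
[ 449. -360.] [70 55] h 43.0
[ 593. -320.] [ 60 140] h 24.0
[ 334. -244.] [135  85] h 24.0
[537.  36.] [235 395] h 66.0
[763. -89.] [80 60] h 53.0
[754.  49.] [85 95] h 25.0
[717. 269.] [65 55] h 150.0
[647. 425.] [ 75 265] h 35.0
[493. 424.] [265 100] h 28.0
[355. 499.] [75 85] h 57.0
[615. 586.] [210  25] h 109.0
[815. 586.] [165  25] h 109.0

[ 391. -581.] [255  75] h 131.0
[ 740. -574.] [170  65] h 158.0
[ 584. -473.] [ 60 140] h 27.0
[ 849. -406.] [110 155] h 27.0
[ 594. -318.] [ 60 145] h 26.0
[ 450. -355.] [70 55] h 45.0
[ 336. -241.] [140  80] h 26.0
[543.  61.] [230 395] h 68.0
[765. -83.] [85 65] h 54.0
[756.  55.] [90 95] h 27.0
[724. 286.] [65 65] h 152.0
[649. 429.] [ 75 260] h 35.0
[490. 431.] [270  90] h 29.0
[843. 415.] [55 25] h 12.0
[357. 505.] [80 75] h 58.0
[615. 588.] [200  15] h 113.0
```

Request:
{"api": "jog_arm", "payload": {"series": [0,0,-1.4,0.33,-0.49,0.06,1,0,0,-1.4,0.33,-0.49,0.06,1,0,0,-1.4,0.33,-0.49,0.06,1,0,0,-1.4,0.33,-0.49,0.06,1,0,0,-1.4,0.33,-0.49,0.06,1,0,0,-1.4,0.33,-0.49,0.06,1,0,0,-1.4,0.33,-0.49,0.06,1,0,0,-1.4,0.33,-0.49,0.06,1,0,0,-1.4,0.33,-0.49,0.06,1,0,0,-1.4,0.33,-0.49,0.06,1,0,0,-1.4,0.33,-0.49,0.06,1,0,0,-1.4,0.33,-0.49,0.06,1,0,0,-1.4,0.33,-0.49,0.06,1]}}

```text
clock: 1.78
eef_pos: [561.3, 9.8, 284.5]
eef_rot: [2.655, 1.571, 0.821]
wrist_force: [0.5, 0.2, 0.6]
finger_gap: 94.1
```

Run:
```python
from h import *
import pickle
s=manip.read_state();c=manip.camera("wrist");c["s"]=s;pickle.dump(c,open("w1.pkl","wb"));cv2.imwrite("pics/w1.png",c["color"])
print(s["clock"],s["eef_pos"],s["wrist_force"],np.abs(s["qd"]).max(),c["fx"],c["cx"],c["cy"])
print(wpose(s,c).round(2))
```

```text
1.775 [561.26904089   9.81924499 284.54543949] [0.45330522 0.24428721 0.59692365] 0.0032114258038727413 350.5442321470567 324.6082249190919 193.16870852967446
[[ 9.7000e-01 -2.5000e-01 -6.0000e-02  5.7802e+02]
 [-2.6000e-01 -9.4000e-01 -2.3000e-01  7.4970e+01]
 [ 0.0000e+00  2.4000e-01 -9.7000e-01  4.4494e+02]
 [ 0.0000e+00  0.0000e+00  0.0000e+00  1.0000e+00]]
```

View pics/w1.png

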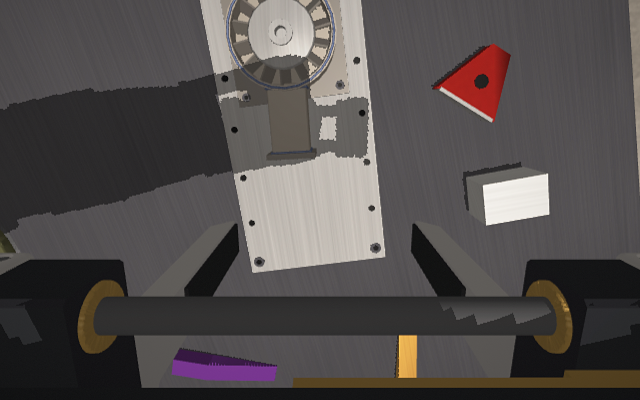

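The wrist view shows the plate's free end, with corners at about (253,272) and (385,255), and the lip's top edge from about (267,158) to (315,150). Now I'll compute positions.

Run:
```python
from h import *
import pickle
c=pickle.load(open("w1.pkl","rb"));P=wpose(c["s"],c)
cv2.imwrite("pics/w1c.png",cv2.resize(c["color"][0:180,190:390],None,fx=4,fy=4,interpolation=cv2.INTER_CUBIC)[:600])
cv2.imwrite("pics/w1d.png",cv2.resize(c["color"][80:180,240:340],None,fx=6,fy=6,interpolation=cv2.INTER_CUBIC))
W=wpts(c,P)
L=[ray(c,*p,12,P)[:2] for p in((200,0),(253,272),(385,255),(363,0))]
print(np.round(L,1)); 
for a,b in((0,1),(3,2),(1,2)):
    d=L[a]-L[b] ;print(np.degrees(np.arctan2(d[1],d[0])))
print("lip",[ray(c,*p,64,P)[:2].round(1) for p in((267,158),(315,150),(291,154))])
g=c["range_z"]>0
for lo,hi,n in((60,67,"duct/lip top"),(68,80,"hub")):
    k=g&(W[...,2]>lo)&(W[...,2]<hi)&(abs(W[...,0]-540)<80)&(W[...,1]>0);Q=W[k];print(n,len(Q),Q.min(0),Q.max(0))
k=g&(W[...,2]>58)&(W[...,2]<68)&(W[...,1]<80)&(abs(W[...,0]-540)<80);Q=W[k][:,:2]
print(cv2.minAreaRect(Q.astype(np.float32)),len(Q))
vals=W[100:158:4,291];print(vals.round(0))
print("orange",[ray(c,*p,22,P)[:2].round(1) for p in((398,376),(416,377))])
```

```text
[[ 473.8  224.8]
 [ 429.4 -106.9]
 [ 606.2 -129. ]
 [ 650.2  177.4]]
82.393757453083
81.83774465128509
172.86771195547462
lip [array([503.6,  40.1]), array([556.5,  34.9]), array([530.1,  37.5])]
duct/lip top 4865 [498.58419834  27.69376729  60.00489947] [610.10354644 197.98760171  66.99955378]
hub 451 [499.46059738 103.59480717  68.00245234] [608.13388723 196.69121347  72.02638594]
((533.3168334960938, 57.84449768066406), (52.12807083129883, 53.96091079711914), 78.60498046875) 1222
[[546.  92.  58.]
 [544.  88.  58.]
 [543.  84.  59.]
 [542.  80.  59.]
 [541.  76.  60.]
 [540.  72.  58.]
 [539.  68.  59.]
 [537.  64.  59.]
 [536.  60.  58.]
 [535.  56.  58.]
 [534.  52.  58.]
 [532.  47.  58.]
 [531.  43.  57.]
 [530.  39.  60.]
 [529.  35.  63.]]
orange [array([ 582.6, -309.7]), array([ 607., -318.])]
```

View pics/w1d.png

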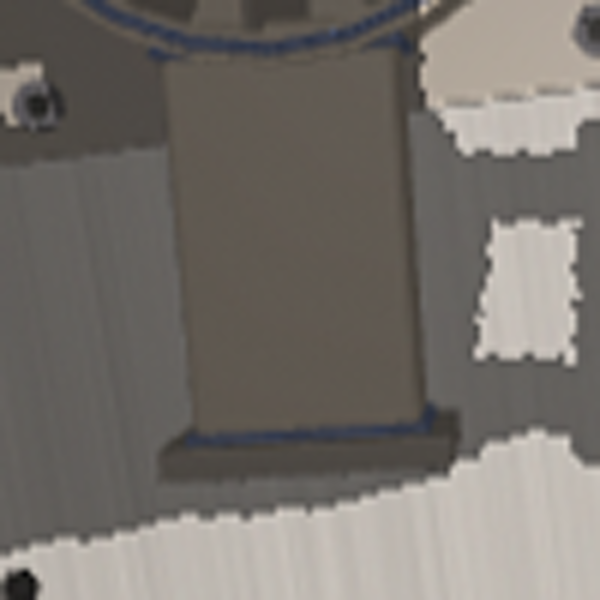

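View pics/w1c.png

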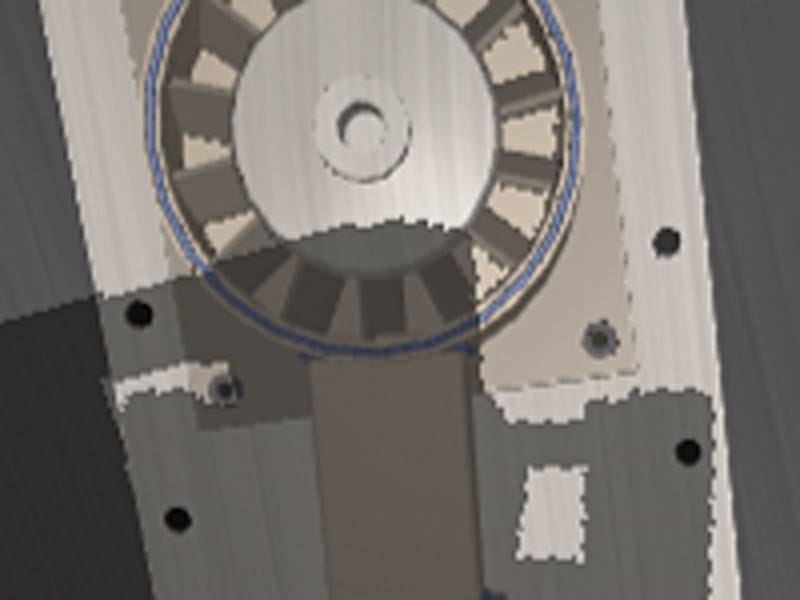

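Run:
```python
from h import *
import pickle
c=pickle.load(open("w1.pkl","rb"));P=wpose(c["s"],c)
f=lambda x,y,z:ray(c,x,y,z,P)[:2]
D=[f(240+x/6,80+y/6,z) for x,y,z in((165,60,58.5),(190,435,58.5),(400,50,58.5),(425,410,58.5),(160,482,64),(456,468,64))]
print(np.round(D,1))
for i,j in((0,1),(2,3),(4,5)):
    d=D[i]-D[j];print(np.degrees(np.arctan2(d[1],d[0])))
cc=f(190+363/4,34.6,69);print("centre",cc,"radius pts",f(190+147/4,34.6,69),f(190+580/4,34.6,69))
lm=(D[4]+D[5])/2;d=cc-lm;print("lip mid",lm,"axis",np.degrees(np.arctan2(d[1],d[0])),np.hypot(*d))
# duct side-edge midline
print("duct mid", (D[1]+D[3])/2,(D[0]+D[2])/2)
# fixture from free end corners
A=np.array([429.4,-106.9]);B=np.array([606.2,-129.]);m=(A+B)/2
for th in(82.1,): u=np.array([np.cos(np.radians(th)),np.sin(np.radians(th))]);print("end",m,"origin",m+280*u,"lip",m+152*u)
```

```text
[[524.5 108.6]
 [509.3  44.1]
 [565.   99.4]
 [552.2  37.3]
 [502.4  37.7]
 [555.2  26.2]]
76.71629483003265
78.39412051925952
167.66194246405334
centre [554.37195159 154.78276915] radius pts [502.52145027 168.7298657 ] [606.46426987 140.77062705]
lip mid [528.82309258  31.95731959] axis 78.2494952927127 125.45451469131491
duct mid [530.74282273  40.6639968 ] [544.73775991 103.98468685]
end [ 517.8  -117.95] origin [556.28447289 159.39264971] lip [538.691571    32.60743841]
```

Request:
{"api": "jog_arm", "payload": {"series": [0,0,0,0.029,-0.34,-0.12,1,0,0,0,0.029,-0.34,-0.12,1,0,0,0,0.029,-0.34,-0.12,1,0,0,0,0.029,-0.34,-0.12,1,0,0,0,0.029,-0.34,-0.12,1,0,0,0,0.029,-0.34,-0.12,1,0,0,0,0.029,-0.34,-0.12,1,0,0,0,0.029,-0.34,-0.12,1]}}

```text
clock: 2.82
eef_pos: [591.0, -330.2, 164.8]
eef_rot: [2.308, 1.571, 0.474]
wrist_force: [0.1, 1.0, 0.9]
finger_gap: 94.0
```

Run:
```python
from h import *
import pickle
s=manip.read_state();c=manip.camera("wrist");c["s"]=s;pickle.dump(c,open("w2.pkl","wb"));cv2.imwrite("pics/w2.png",c["color"])
print(s["clock"],s["eef_pos"],s["eef_rot"],s["wrist_force"])
P=wpose(s,c);M=R.from_euler('xyz',s["eef_rot"]).as_matrix();print("tool y",np.degrees(np.arctan2(M[1,1],M[0,1])))
W=wpts(c,P);hsv=cv2.cvtColor(c["color"],cv2.COLOR_BGR2HSV)
m=cv2.inRange(hsv,(10,100,80),(32,255,255));m[290:]=0
n,l,st,ce=cv2.connectedComponentsWithStats(m);i=1+np.argmax(st[1:,4]);print(st[i])
Q=W[(l==i)&(c["range_z"]>0)];print(cv2.minAreaRect(Q[:,:2].astype(np.float32)),Q[:,2].min(),Q[:,2].max())
for y in range(st[i][1]+4,st[i][1]+st[i][3]-3,12):
    xs=np.where(l[y]==i)[0];zz=np.median(W[y,xs,2]);print(y,xs.min(),xs.max(),zz.round(1),ray(c,xs.min(),y,zz,P)[:2].round(1),ray(c,xs.max(),y,zz,P)[:2].round(1))
```

```text
2.825 [ 590.95254397 -330.15713651  164.77906389] [2.30787685 1.57055313 0.47381212] [0.14792251 1.03892982 0.90066121]
tool y -15.084169404563216
[ 312   75   30  165 4765]
((596.9750366210938, -311.68756103515625), (152.6280975341797, 27.50351905822754), 74.67745971679688) -1.5131267724685245 24.339548736127767
79 312 340 4.1 [ 603.6 -238.4] [ 627.2 -244.7]
91 312 340 5.8 [ 600.9 -248.2] [ 624.6 -254.6]
103 312 340 8.0 [ 598.2 -258. ] [ 621.9 -264.4]
115 312 340 9.9 [ 595.6 -267.9] [ 619.3 -274.3]
127 312 340 11.8 [ 592.9 -277.8] [ 616.6 -284.2]
139 312 340 13.8 [ 590.2 -287.7] [ 614.  -294.2]
151 312 340 16.3 [ 587.5 -297.7] [ 611.3 -304.1]
163 312 341 18.4 [ 584.8 -307.6] [ 609.5 -314.3]
175 312 340 20.3 [ 582.1 -317.7] [ 605.9 -324.1]
187 312 340 22.1 [ 579.3 -327.8] [ 603.3 -334.2]
199 312 340 22.1 [ 576.4 -338.3] [ 600.5 -344.9]
211 313 340 22.3 [ 574.2 -349.3] [ 597.7 -355.6]
223 312 340 22.3 [ 570.3 -360. ] [ 594.9 -366.6]
235 313 340 22.4 [ 568.1 -371.3] [ 592.  -377.7]
```

View pics/w2.png

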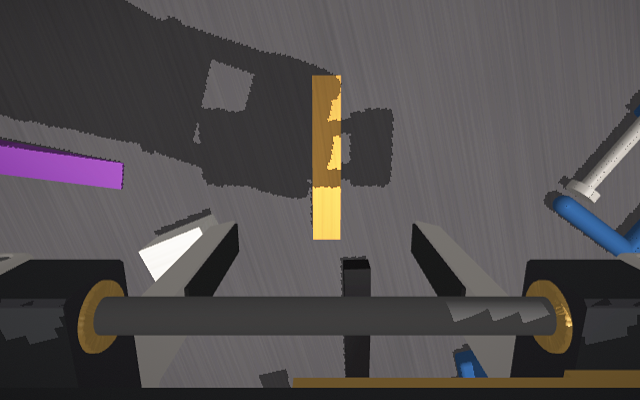

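The brass wedge's tip is at (326,75) and its tail at (326,240). It is yawed 75.2° with its origin near (585,-355), and the shape and colour match. I'll grasp it at wedge x ≈ +18.

Request:
{"api": "jog_arm", "payload": {"series": [0,0,0,-0.001,-0.0075,-0.06,1,0,0,0,-0.001,-0.0075,-0.11,1,0,0,0,-0.001,-0.0075,-0.135,1,0,0,0,-0.001,-0.0075,-0.143,1,0,0,0,-0.001,-0.0075,-0.143,1,0,0,0,-0.001,-0.0075,-0.143,0,0,0,0,-0.001,-0.0075,-0.143,-1,0,0,0,-0.001,-0.0075,-0.143,-1,0,0,0,-0.001,-0.0075,-0.143,-1,0,0,0,-0.001,-0.0075,-0.143,-1,0,0,0,-0.001,-0.0075,-0.143,-1,0,0,0,-0.001,-0.0075,-0.143,-1], "squeeze": 40}}

```text
clock: 4.38
eef_pos: [589.7, -338.7, 21.4]
eef_rot: [-1.417, 1.571, 3.031]
wrist_force: [-0.3, 0.2, 0.1]
finger_gap: 27.8
```

Request:
{"api": "jog_arm", "payload": {"series": [0,0,0,0,0,0,-1,0,0,0,0,0,0,-1,0,0,0,0,0,0,-1,0,0,0,0,0,0,-1]}}

```text
clock: 4.88
eef_pos: [589.7, -338.7, 21.4]
eef_rot: [1.289, 1.571, -0.545]
wrist_force: [0.7, -1.0, -0.2]
finger_gap: 24.7
```

Request:
{"api": "jog_arm", "payload": {"series": [0,0,0,0,0,0.02,-1,0,0,0,0,0,0.05,-1,0,0,0.05,-0.01,0.03,0.07,-1,0,0,0.05,-0.03,0.08,0.07,-1,0,0,0.05,-0.05,0.13,0.07,-1,0,0,0.05,-0.065,0.18,0.07,-1,0,0,0.05,-0.08,0.225,0.07,-1,0,0,0.05,-0.087,0.242,0.06,-1,0,0,0.05,-0.087,0.245,0.04,-1,0,0,0.05,-0.087,0.245,0.03,-1,0,0,0.05,-0.087,0.245,0.025,-1,0,0,0.05,-0.087,0.245,0.025,-1,0,0,0.05,-0.087,0.245,0.025,-1]}}

```text
clock: 6.5
eef_pos: [502.9, -94.0, 46.9]
eef_rot: [1.515, 1.57, -0.27]
wrist_force: [0.3, 0.4, -3.7]
finger_gap: 24.4
```

Run:
```python
from h import *
import pickle
s=manip.read_state();c=manip.camera("wrist");c["s"]=s;pickle.dump(c,open("w3.pkl","wb"))
print(s["clock"],s["eef_pos"],s["wrist_force"],s["moment"],s["finger_gap"])
M=R.from_euler('xyz',s["eef_rot"]).as_matrix();print(M.round(4),"tool y",np.degrees(np.arctan2(M[1,1],M[0,1])))
d=manip.camera("side");pickle.dump(d,open("s3.pkl","wb"))
cv2.imwrite("pics/w3.png",c["color"]);cv2.imwrite("pics/s3.png",cv2.resize(d["color"][130:280,240:400],None,fx=4,fy=4,interpolation=cv2.INTER_CUBIC))
```

```text
6.5 [502.92443358 -93.98165983  46.87327776] [ 0.32877371  0.41867766 -3.73976091] [-0.12616656  0.08933739  0.07362173] 24.380087863562785
[[ 6.000e-04  9.771e-01 -2.127e-01]
 [-2.000e-04 -2.127e-01 -9.771e-01]
 [-1.000e+00  6.000e-04  0.000e+00]] tool y -12.27931884949083
```

View pics/w3.png

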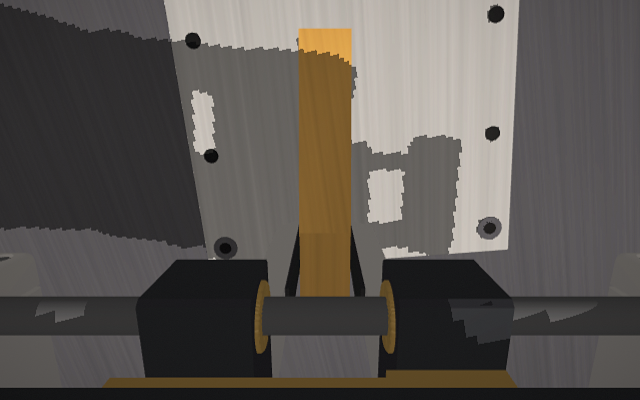

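View pics/s3.png

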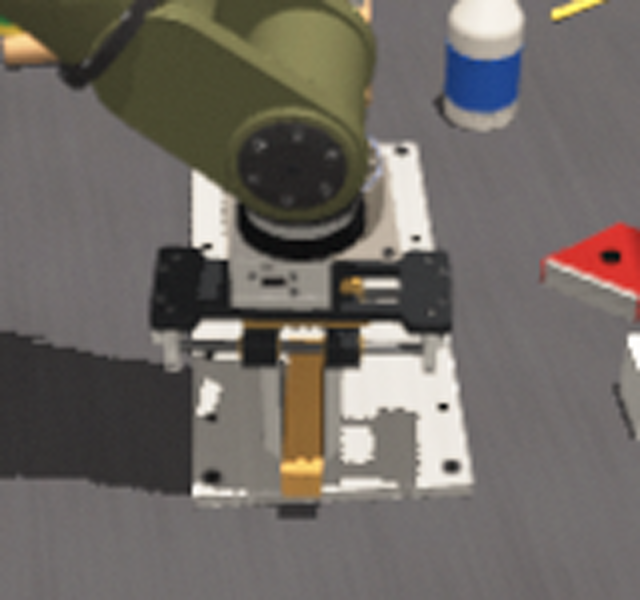

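Run:
```python
from h import *
import pickle
c=pickle.load(open("w3.pkl","rb"));P=wpose(c["s"],c);W=wpts(c,P)
print(ray(c,299,28,28.5,P),ray(c,351,28,28.5,P))
for y in range(30,260,20):
  print(y,np.median(W[y,305:345],0).round(1),W[y,375].round(1))
# depth fits: plate z
```

```text
[512.50609415  10.27135969  28.5       ] [536.43149359   5.06503232  28.5       ]
30 [523.6   6.8  28.7] [550.1   4.5  12.4]
50 [522.1  -2.   30.2] [548.4  -4.9  12.1]
70 [520.2 -11.1  32.2] [546.6 -14.7  12.6]
90 [518.2 -19.9  34.3] [544.8 -24.7  12.4]
110 [516.2 -28.9  36.1] [543.  -34.9  12.1]
130 [514.3 -38.   37.9] [541.  -45.4  12.6]
150 [512.3 -47.   39.7] [539.1 -56.3  11.8]
170 [510.3 -56.3  41.8] [537.1 -67.4  11.5]
190 [508.3 -65.3  43.6] [535.  -78.8  11.8]
210 [506.3 -74.5  45.5] [532.8 -90.3  12.5]
230 [504.3 -83.8  47.2] [ 530.6 -102.1   13. ]
250 [502.1 -93.8  47.6] [525.  -90.7  66.5]
```

Request:
{"api": "jog_arm", "payload": {"series": [0,0,0,0,0,-0.006,-1,0,0,0,0,0,-0.01,-1,0,0,0,0,0,-0.0115,-1,0,0,0,0,0,-0.0125,-1,0,0,0,0,0,-0.0125,-1]}}

```text
clock: 7.22
eef_pos: [502.7, -93.7, 33.9]
eef_rot: [-1.165, 1.571, -2.95]
wrist_force: [0.3, 0.1, -4.9]
finger_gap: 24.9
```

Request:
{"api": "jog_arm", "payload": {"series": [0,0,0,0,0,-0.0004,-1,0,0,0,0,0,-0.0004,-1]}}

```text
clock: 7.48
eef_pos: [502.7, -93.7, 33.6]
eef_rot: [1.34, 1.571, -0.444]
wrist_force: [-1.1, -1.1, -4.9]
finger_gap: 24.7
```

Request:
{"api": "jog_arm", "payload": {"series": [0,0,0,0,0,-0.0004,-1,0,0,0,0,0,-0.0004,-1]}}

```text
clock: 7.72
eef_pos: [502.7, -93.7, 33.4]
eef_rot: [1.555, 1.571, -0.23]
wrist_force: [-2.3, -0.3, 1.4]
finger_gap: 24.4
```

Request:
{"api": "jog_arm", "payload": {"series": [0,0,0,0,0,-0.0004,-1,0,0,0,0,0,-0.0004,-1]}}

```text
clock: 7.98
eef_pos: [502.7, -93.7, 33.3]
eef_rot: [1.349, 1.571, -0.436]
wrist_force: [-5.2, 1.0, 6.5]
finger_gap: 24.6
```

Request:
{"api": "jog_arm", "payload": {"series": [0,0,0,0.0008,0.004,0.0003,-1,0,0,0,0.0017,0.008,0.0003,-1,0,0,0,0.0026,0.012,0.0003,-1,0,0,0,0.0034,0.016,0.0003,-1,0,0,0,0.0043,0.02,0.0003,-1,0,0,0,0.0051,0.024,0.0003,-1,0,0,0,0.006,0.028,0.0003,-1,0,0,0,0.0068,0.032,0.0003,-1,0,0,0,0.0077,0.036,0.0003,-1,0,0,0,0.0085,0.04,0.0003,-1,0,0,0,0.0085,0.04,0.0003,-1]}}

```text
clock: 9.35
eef_pos: [511.6, -53.4, 33.4]
eef_rot: [1.848, 1.57, 0.064]
wrist_force: [0.2, -1.1, 4.6]
finger_gap: 24.9
```

```bash
cat > look.py <<'E'
from h import *
import pickle,sys
n=sys.argv[1]
s=manip.read_state();c=manip.camera("wrist");c["s"]=s;pickle.dump(c,open(n+".pkl","wb"));cv2.imwrite(f"pics/{n}.png",c["color"])
print(s["clock"],s["eef_pos"].round(2),s["wrist_force"].round(2),s["moment"].round(2),s["finger_gap"])
M=R.from_euler('xyz',s["eef_rot"]).as_matrix();print("tool y",np.degrees(np.arctan2(M[1,1],M[0,1])))
E
python3 look.py w4
```

```text
9.35 [511.63 -53.37  33.36] [ 0.21 -1.12  4.55] [-0.13  0.11  0.  ] 24.880008621351074
tool y -12.245930679095732
```

View pics/w4.png

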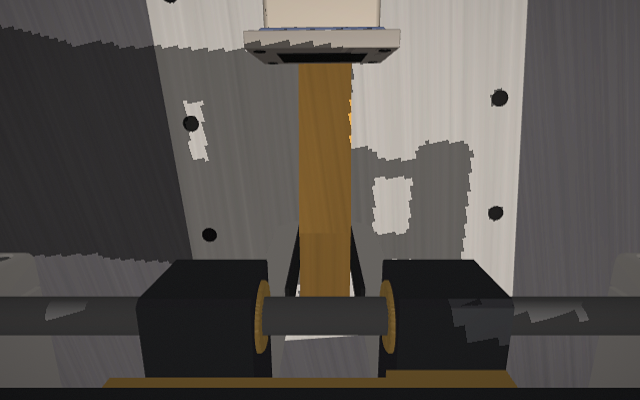

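The wedge is under the lip and centred: the lip's lower edge runs from about (272,63) to (382,63), against a wedge centre of 325. The two are square.

Run:
```python
from h import *
import pickle
c=pickle.load(open("w4.pkl","rb"));s=c["s"];P=wpose(s,c)
u=np.array([.213,.977]);tcp=s["eef_pos"][:2]
cv2.imwrite("pics/w4c.png",cv2.resize(c["color"][0:80,230:410],None,fx=4,fy=4,interpolation=cv2.INTER_CUBIC))
for px in((274,63,21),(382,63,21),(244,47,64),(400,46,64),(327,63,21)):
    p=ray(c,*px[:2],px[2],P)[:2];print(px,p.round(1),"along from tcp",((p-tcp)@u).round(1))
c3=pickle.load(open("w3.pkl","rb"));p=ray(c3,325,28,28.5,wpose(c3["s"],c3))[:2];print("tip from tcp",(p-c3["s"]["eef_pos"][:2])@u)
# alt: wedge height seen at the lip edge: d from tip
W=wpts(c,P);print([W[y,325].round(1) for y in range(56,80,3)])
```

```text
(274, 63, 21) [506.5  37.4] along from tcp 87.6
(382, 63, 21) [555.6  26.8] along from tcp 87.7
(244, 47, 64) [502.2  38.5] along from tcp 87.8
(400, 46, 64) [555.   27.4] along from tcp 88.1
(327, 63, 21) [530.6  32.2] along from tcp 87.6
tip from tcp 103.90085767056871
[array([529.5,  31.9,  47.7]), array([529.5,  31.9,  38.9]), array([529.5,  31.7,  31. ]), array([529.5,  31.6,  20.3]), array([529.3,  30.6,  18. ]), array([529. ,  29.1,  19.2]), array([528.7,  27.8,  19.8]), array([528.4,  26.5,  19.3])]
```

View pics/w4c.png

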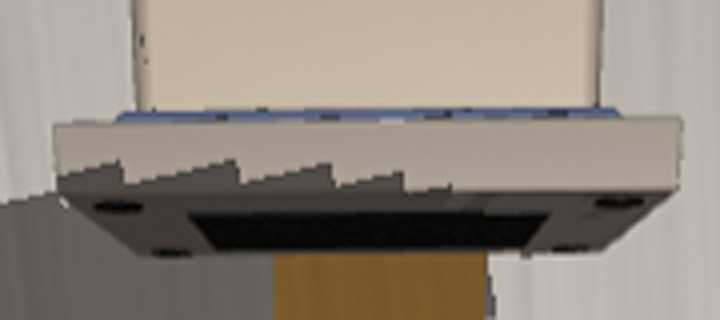

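Request:
{"api": "jog_arm", "payload": {"series": [0,0,0,0.0004,0.002,0,-1,0,0,0,0.0009,0.004,0,-1,0,0,0,0.0013,0.006,0,-1,0,0,0,0.0017,0.008,0,-1,0,0,0,0.002,0.009,0,-1,0,0,0,0.0021,0.01,0,-1,0,0,0,0.0021,0.01,0,-1]}}

```text
clock: 10.28
eef_pos: [513.5, -44.1, 33.4]
eef_rot: [0.991, 1.57, -0.794]
wrist_force: [-1.6, -5.3, 5.3]
finger_gap: 25.0
```

Request:
{"api": "jog_arm", "payload": {"series": [0,0,0,0.0001,0.0005,0,-1,0,0,0,0.0002,0.001,0,-1,0,0,0,0.0003,0.0015,0,-1,0,0,0,0.0004,0.002,0,-1,0,0,0,0.0004,0.002,0,-1]}}

```text
clock: 10.9
eef_pos: [513.9, -42.2, 33.4]
eef_rot: [0.799, 1.57, -0.986]
wrist_force: [-1.4, -6.7, 5.2]
finger_gap: 24.6
```

Request:
{"api": "jog_arm", "payload": {"series": [0,0,0,0.0001,0.0005,0,-1,0,0,0,0.0002,0.001,0,-1,0,0,0,0.0003,0.0015,0,-1,0,0,0,0.0004,0.002,0,-1,0,0,0,0.0004,0.002,0,-1]}}

```text
clock: 11.52
eef_pos: [514.3, -40.2, 33.3]
eef_rot: [0.818, 1.57, -0.967]
wrist_force: [-1.2, -6.3, 5.2]
finger_gap: 24.7
```

Request:
{"api": "jog_arm", "payload": {"series": [0,0,0,0.0001,0.0005,0,-1,0,0,0,0.0002,0.001,0,-1,0,0,0,0.0003,0.0015,0,-1,0,0,0,0.0004,0.002,0,-1,0,0,0,0.0004,0.002,0,-1]}}

```text
clock: 12.15
eef_pos: [514.6, -38.7, 33.3]
eef_rot: [0.453, 1.569, -1.332]
wrist_force: [-2.0, -11.8, 6.3]
finger_gap: 24.8
```

Request:
{"api": "jog_arm", "payload": {"series": [0,0,0,0,0,0.0002,-1,0,0,0,0,0,0.0003,-1,0,0,0,0,0,0.0003,-1]}}

```text
clock: 12.52
eef_pos: [514.5, -38.5, 33.4]
eef_rot: [0.423, 1.57, -1.362]
wrist_force: [-0.5, -8.8, 2.5]
finger_gap: 24.6
```

```bash
python3 look.py w5
```

```text
12.525 [514.54 -38.47  33.38] [-0.48 -8.78  2.52] [-1.73  0.15 -0.01] 24.597605280364554
tool y -12.271891631148936
```

View pics/w5.png

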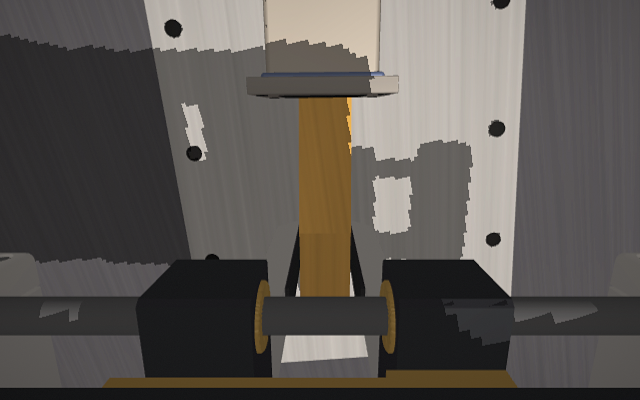

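Request:
{"api": "jog_arm", "payload": {"series": [0,0,0,0.0001,0.0003,0,-1,0,0,0,0.0001,0.0007,0,-1,0,0,0,0.0002,0.001,0,-1,0,0,0,0.0003,0.0013,0,-1,0,0,0,0.0004,0.0017,0,-1,0,0,0,0.0004,0.002,0,-1]}}

```text
clock: 13.32
eef_pos: [514.8, -36.5, 33.4]
eef_rot: [0.097, 1.57, -1.688]
wrist_force: [-1.8, -9.9, 3.5]
finger_gap: 24.9
```

Request:
{"api": "jog_arm", "payload": {"series": [0,0,0,0.0001,0.0003,0,-1,0,0,0,0.0001,0.0007,0,-1,0,0,0,0.0002,0.001,0,-1,0,0,0,0.0003,0.0013,0,-1,0,0,0,0.0004,0.0017,0,-1,0,0,0,0.0004,0.002,0,-1]}}

```text
clock: 14.08
eef_pos: [515.2, -34.6, 33.4]
eef_rot: [0.098, 1.57, -1.687]
wrist_force: [-1.3, -11.1, 3.9]
finger_gap: 24.6
```

```bash
python3 look.py w6
cat > lip.py <<'E'
from h import *
import pickle,sys
u=np.array([.213,.977])
for n in sys.argv[1:]:
    c=pickle.load(open(n+".pkl","rb"));s=c["s"];P=wpose(s,c);W=wpts(c,P);g=c["range_z"]>0
    tcp=s["eef_pos"][:2];a=(W[...,:2]-tcp)@u;l=(W[...,:2]-tcp)@np.array([.977,-.213])
    k=g&(W[...,2]>59)&(abs(l)<24)&(a>50)&(a<100);A=a[k];f=np.percentile(A,1)
    lipx=tcp+u*f
    print(n,"lip front along tcp",f.round(2),"abs along u",(lipx@u).round(2),"lip top z",np.median(W[k&(a<f+5.5)][:,2]).round(2), "plate z",np.median(W[g&(abs(l-40)<8)&(a>0)&(a<60)][:,2]).round(2),"wedge top slope fit",np.polyfit(a[g&(abs(l)<9)&(a>20)&(a<60)],W[g&(abs(l)<9)&(a>20)&(a<60)][:,2],1).round(4))
E
python3 lip.py w4 w5 w6
python3 - <<'E'
import cv2
im=cv2.imread("pics/w6.png");cv2.imwrite("pics/w6c.png",cv2.resize(im[40:130,230:410],None,fx=4,fy=4,interpolation=cv2.INTER_CUBIC))
E
```

```text
14.075 [515.2  -34.56  33.38] [ -1.28 -11.08   3.89] [-1.9   0.42 -0.04] 24.591441290907074
tool y -12.269828152317366
w4 lip front along tcp 87.15 abs along u 143.98 lip top z 64.05 plate z 127.19 wedge top slope fit [ -3.5631 199.783 ]
w5 lip front along tcp 72.18 abs along u 144.18 lip top z 64.26 plate z 127.36 wedge top slope fit [ -3.5653 200.0562]
w6 lip front along tcp 68.71 abs along u 144.68 lip top z 65.05 plate z 127.24 wedge top slope fit [ -3.5681 200.2267]
```

View pics/w6c.png

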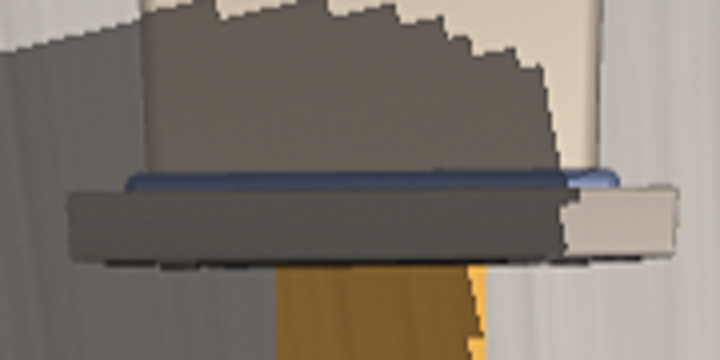

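Request:
{"api": "jog_arm", "payload": {"series": [0,0,0,0.0001,0.0004,0,-1,0,0,0,0.0002,0.0008,0,-1,0,0,0,0.0003,0.0012,0,-1,0,0,0,0.0003,0.0016,0,-1,0,0,0,0.0004,0.002,0,-1,0,0,0,0.0005,0.0024,0,-1,0,0,0,0.0006,0.0028,0,-1,0,0,0,0.0007,0.0032,0,-1,0,0,0,0.0008,0.0036,0,-1,0,0,0,0.0009,0.004,0,-1]}}

```text
clock: 15.38
eef_pos: [516.0, -30.6, 33.3]
eef_rot: [-0.098, 1.569, -1.882]
wrist_force: [-2.6, -9.8, 4.5]
finger_gap: 24.3
```

Request:
{"api": "jog_arm", "payload": {"series": [0,0,0,0.0001,0.0004,0,-1,0,0,0,0.0002,0.0008,0,-1,0,0,0,0.0003,0.0012,0,-1,0,0,0,0.0003,0.0016,0,-1,0,0,0,0.0004,0.002,0,-1,0,0,0,0.0005,0.0024,0,-1,0,0,0,0.0006,0.0028,0,-1,0,0,0,0.0007,0.0032,0,-1,0,0,0,0.0008,0.0036,0,-1,0,0,0,0.0009,0.004,0,-1]}}

```text
clock: 16.62
eef_pos: [516.9, -26.6, 33.4]
eef_rot: [-0.09, 1.569, -1.875]
wrist_force: [-2.3, -10.7, 4.2]
finger_gap: 24.4
```

```bash
python3 look.py w7;python3 lip.py w4 w7
```

```text
16.625 [516.91 -26.59  33.36] [ -2.27 -10.71   4.25] [-1.99  0.55 -0.02] 24.35906059859755
tool y -12.27024023073075
w4 lip front along tcp 87.15 abs along u 143.98 lip top z 64.05 plate z 127.19 wedge top slope fit [ -3.5631 199.783 ]
w7 lip front along tcp 61.11 abs along u 145.23 lip top z 66.65 plate z 127.28 wedge top slope fit [ -3.7241 204.3728]
```

Request:
{"api": "jog_arm", "payload": {"series": [0,0,0,0.0001,0.0004,0,-1,0,0,0,0.0002,0.0008,0,-1,0,0,0,0.0003,0.0012,0,-1,0,0,0,0.0003,0.0016,0,-1,0,0,0,0.0004,0.002,0,-1,0,0,0,0.0005,0.0024,0,-1,0,0,0,0.0006,0.0028,0,-1,0,0,0,0.0007,0.0032,0,-1,0,0,0,0.0007,0.0035,0,-1,0,0,0,0.0007,0.0035,0,-1,0,0,0,0.0007,0.0035,0,-1,0,0,0,0.0007,0.0035,0,-1]}}

```text
clock: 18.18
eef_pos: [517.7, -23.1, 33.4]
eef_rot: [0.018, 1.57, -1.767]
wrist_force: [-3.0, -9.3, 3.8]
finger_gap: 24.5
```

```bash
python3 look.py w8;python3 lip.py w4 w8
python3 - <<'E'
from h import *
d=manip.camera("side");im=np.vstack([cv2.imread("pics/w8.png")])
cv2.imwrite("pics/s8.png",cv2.resize(d["color"][130:280,240:400],None,fx=4,fy=4,interpolation=cv2.INTER_CUBIC))
c=__import__("pickle").load(open("w8.pkl","rb"));W=wpts(c,wpose(c["s"],c));
for y in range(115,250,20): print(y,np.median(W[y,310:340],0).round(1),np.median(W[y,400:440],0)[2].round(1))
E
```

```text
18.175 [517.67 -23.07  33.37] [-2.96 -9.33  3.82] [-1.88  0.45 -0.09] 24.499790812168705
tool y -12.272515310159724
w4 lip front along tcp 87.15 abs along u 143.98 lip top z 64.05 plate z 127.19 wedge top slope fit [ -3.5631 199.783 ]
w8 lip front along tcp 57.69 abs along u 145.4 lip top z 67.35 plate z 127.55 wedge top slope fit [ -3.1142 188.1315]
115 [530.7  40.5  62.5] 12.3
135 [529.2  33.7  67.3] 12.4
155 [526.5  21.6  26.6] 12.0
175 [524.6  12.4  29. ] 12.2
195 [522.5   3.2  30.7] 12.2
215 [520.5  -5.9  32.6] 12.0
235 [518.5 -15.5  34. ] 12.1
```

View pics/w8.png

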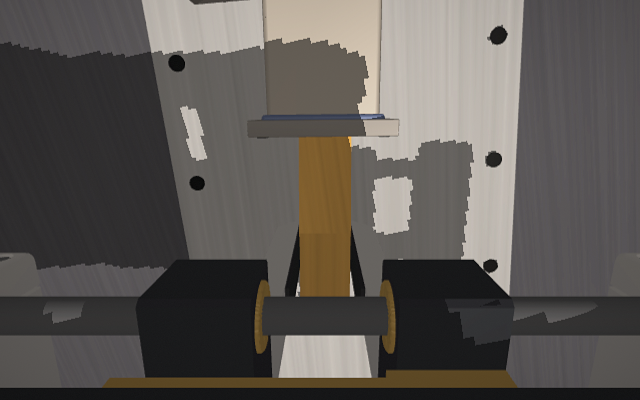

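View pics/s8.png

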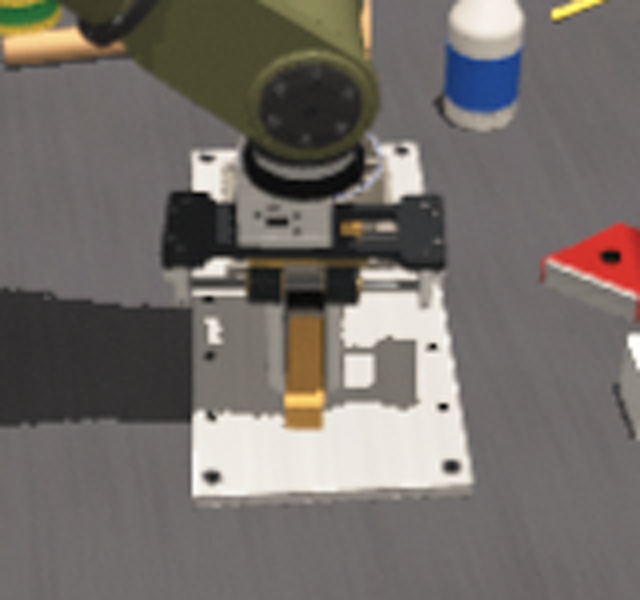

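Run:
```python
from cell import manip
s=manip.read_state();print(s["clock"],abs(s["qd"]).max(),s["wrist_force"])
print(manip.sign_off())
```

```text
18.275 0.0020322374934899183 [-1.60875584 -9.45683129  3.37463867]
the job is handed in; nothing more can be done
None
```

I picked up the brass wedge by its tail block and laid it flat on the fixture plate. I slid it under the outlet lip in small steps and handed in at 18.3 s, still gripping it with the grip set to 40 N. The sign-off gives no verdict, so these are my own last measurements:

- **Root gap:** the lip rose about 3.3 mm (top from 64.05 to 67.35 mm in the wrist depth image). That puts the gap at the outlet side at about 2.0 mm, worked out from the lift and not seen directly.
- **Wedge position:** the tip is about 46 mm past the lip's face, centred on it within a few mm. The wedge top measured within about 0.01 rad of flat.
- **Forces:** the push held steady at about 9–10 N, peaking at 11.8 N on the way. That is total wrist force, including friction on the plate, so the load between wedge and casing was lower.
- **Casing:** the lip moved about 1.4 mm inward during the lift. In the images the fingers stayed well clear of the casing, and nothing else was near the path.

**Disagreements and gaps:**
- **Casing angle:** the casing sits about 4° off the plate's axis, so I followed the casing's axis.
- **Casing centre:** I estimated it about 5 mm from the fixture origin before pushing. Most of that is probably measurement error, and the push moved it towards the seat, but I did not measure the centre again afterwards.
- **Far side:** I had no direct view of the far side of the casing, so I could not check that it stayed down.

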